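Unstack the heater insert blocks into their trays

TASK

The four aluminium insert blocks of the dry-bath heater are stacked on the bench. Take the stack apart and set each block, upright with its bores upwards and lying flat on the floor, in the tray made for it: the round one in the round tray, each rectangular one in the rectangular tray of its own size. Never tip a block over, and do not push the timer or the small bottle about.

Things in the scene. Friction and masses are not known exactly. Their poses are not given: they have to be found in the camera images.
- block_large: Loose bare-aluminium insert block, the bottom of the stack at the start: rectangular, 100 (its x) x 66 (its y) x 26 (z) mm, about 0.36 kg, with a 4 x 3 grid of round bores in its top. Origin at the centre of its underside, z up.
- block_medium: Loose bare-aluminium insert block, second from the bottom: 76 (x) x 54 (y) x 26 (z) mm, about 0.22 kg, 3 x 2 bores in its top. Origin at the centre of its underside, z up.
- block_small: Loose bare-aluminium insert block, third from the bottom: 54 (x) x 42 (y) x 26 (z) mm, about 0.12 kg, 2 x 2 bores in its top. Origin at the centre of its underside, z up.
- block_round: Loose bare-aluminium insert block, top of the stack: an upright round disc, 32 mm diameter, 26 mm high, about 0.05 kg, one bore in its top. Origin at the centre of its underside, z up.
- tray_large: Grey open tray screwed to the bench for the large block: inside 116 (its x) x 82 (its y) mm, 8 mm wider than the block on each side; walls 4 mm thick, rim 9 mm above the bench, floor 3 mm above the bench. Origin at its centre at bench height, z up.
- tray_medium: Grey open tray screwed to the bench for the medium block: inside 92 (x) x 70 (y) mm; walls 4 mm, rim 9 mm and floor 3 mm above the bench. Origin at its centre at bench height, z up.
- tray_small: Grey open tray screwed to the bench for the small block: inside 70 (x) x 58 (y) mm; walls 4 mm, rim 9 mm and floor 3 mm above the bench. Origin at its centre at bench height, z up.
- tray_round: Grey round open tray screwed to the bench for the round block: inside diameter 48 mm; wall 4 mm, rim 9 mm and floor 3 mm above the bench. Origin at its centre at bench height, z up. (The trays stand apart on both sides of a gap in the bench; the fixed yellow bin, blue tip box and centrifuge behind them reach up to 0.22 m, so carry higher than that.)
- timer: Bystander: loose white bench timer lying on its back, 66 x 62 x 18 mm. Origin at the centre of its underside.
- bottle_small: Bystander: loose small white reagent bottle with a red cap, standing, 38 mm diameter, 78 mm high. Origin at the centre of its underside.

How it is judged (in metres and radians):
At the end, for the whole second after the job is handed in: Each block lies flat on the floor of its own tray: centre within 14 mm of the tray's centre horizontally, underside less than 6 mm above the bench, tilted less than 0.06 rad, at rest (below 0.02 m/s) (horizontal distance between block_large and tray_large below 0.014 m and z of block_large in the frame of tray_large between 0 and 0.006 m and angle between each of block_large, block_medium, block_small, block_round's own z axis and vertical below 0.06 rad and linear speed of each of block_large, block_medium, block_small, block_round below 0.02 m/s and horizontal distance between block_medium and tray_medium below 0.014 m and z of block_medium in the frame of tray_medium between 0 and 0.006 m and horizontal distance between block_small and tray_small below 0.014 m and z of block_small in the frame of tray_small between 0 and 0.006 m and horizontal distance between block_round and tray_round below 0.014 m and z of block_round in the frame of tray_round between 0 and 0.006 m); the robot touches nothing.
It fails at once if the timer is pushed aside more than 20 mm or knocked over (distance of timer from where it was at the start of the episode above 0.02 m or angle between timer's own z axis and vertical above 0.5 rad).
It fails at once if the bottle is pushed aside more than 20 mm or knocked over (distance of bottle_small from where it was at the start of the episode above 0.02 m or angle between bottle_small's own z axis and vertical above 0.5 rad).
It fails at once if a block is tipped over (leans more than 0.6 rad) (angle between any of block_large, block_medium, block_small, block_round's own z axis and vertical above 0.6 rad).
It also fails if it takes over 125 s, if anything falls off the work surface, if the arm or the gripper's body presses on something with over 40 N, if the wrist force passes 120 N, or if a joint passes its speed limit or range.

ROBOT

A 6-joint arm with a two-finger parallel gripper is mounted at the origin on a cart in front of the work surface, level with it; the furniture and walls round the work are solid. World frame = base frame: x ahead of the robot, y to its left, z up, the work surface at z = 0. Lengths are in mm, angles in rad, forces in N, time in s.
With the tool pointing down it reaches from about 300 to 775 mm from the base axis. Payload 14.6 kg.
Tool frame: the origin (TCP) lies between the finger pads; the fingertips stand manip.tip_reach ahead of it and the grasp point (between the pads) lies 5 mm behind it (manip.tip_reach is the distance from the TCP to the fingertips, in mm); z points along the fingers, y is the line along which they close (so a half turn about z gives the same grasp; the last joint's range is limited). The gripper opens to 94 mm and grips with 3 to 60 N. Pads are 16 mm wide; open, the fingers measure 119 mm over their backs; the gripper's body (75 mm by 177 mm) begins 78 mm behind the grasp point.
Start: joints at [1.21, 0.3, 1.521, -0, 1.321, -0.067], TCP at [159.273, 526.423, 219.446] pointing down, gripper open.
Joint ranges: [-3.03, 3.03], [-0.79, 2.21], [0.23, 2.52], [-1.04, 4.18], [0, 3.07], [-2.55, 2.55]. Speed limits (rad/s): [2.22, 2.22, 2.57, 3.14, 3.14, 3.14].

INTERFACE

Orientations are given as [roll, pitch, yaw] about the fixed x, y, z axes, in that order (R = Rz(yaw) Ry(pitch) Rx(roll)).
In Python, from cell import manip gives the robot as it stands. The module is installed in compiled form; this text tells all that it offers.
- The arm moves only by the shell command python3 -m creep 'ROWS' [FORCE]. ROWS is JSON, a list of rows, each a list of 3 entries, a list of its own where there are three numbers: the opening, from -1 (shut) to 1 (fully open), then the shift along the tool's x, y, z in cm, then the turn about the tool's z in units of 5 degrees (1.0 is 5 degrees). In form: [[grip, [tx, ty, tz], roll], ...]. A call has 1 to 12 rows; each row is the pose to reach, as a shift and turn from the pose commanded when the call began, along the tool's axes at that moment; what a row does not reach only later rows make up. A row lasts 1/10 s, in which the tool goes at most 50 mm and 8.59 degrees, less where a joint would pass 70% of its speed; a pose out of reach is approached as far as the arm can. A call with a gripper value outside its range is refused whole. The fingers move at their own pace and stop on an object; FORCE is the grip in N (left out, the last holds). Time passes only in rows, so rows that repeat a pose let the fingers close. It gives the time, the measured TCP pose, the force, the opening and the grip force at its end, in the units of the state.
- manip.read_state(): the state, without advancing time (a new reading comes with each control period).
- manip.camera(name): name is "scene" or "top"; returns the picture (420x560x3 uint8, red, green, blue); there is no depth.
- manip.camera_params(name): a dict with "fovy" (degrees; the focal length in pixels is half the picture's height over the tangent of half this angle, whatever the lens; pixels are square), "cx", "cy" (the principal point, pixels), "k1" (the pictures are not rectified: a ray, as slopes to the right and down, at radius r is drawn at 1 + k1 r^2 times it, then the intrinsics apply), "origin" and "attitude" of the camera in the world. Camera axes: x right, y down, z forward; pixel columns grow to the right and rows downward; lengths in mm; the calibration is good to about 2 mm. A picture is of the moment at which its call begins. camera_params takes no time and is no camera call.
- manip.sign_off(): hands the job in; it is judged then, once.
The state is a dict: "clock": time; "joints": joint angles; "qd": joint speeds; "effort": joint torques, N m; "eef_pos": TCP position; "eef_rot": TCP orientation; "wrist_force": force on the tool from outside, world axes, zero at the start; "moment": the same for the moment, N m; "finger_gap": finger opening in mm; "finger_force": force on a finger pad.
Only numpy, scipy, OpenCV 4.12 (cv2) and the standard library are available. Lean on these libraries where they do the work, as an engineer would, in place of code of your own. Each camera call takes 0.05 s, during which the arm holds its last target. There are 200 camera calls.

## Working session

There is one attempt and no reset: what is moved stays moved. The work goes in short steps, Python scripts to look and compute and a shell command to move; the robot and the scene stay as the last step left them, time stands still between calls to the robot, and variables do not carry over. Pictures are saved under pics/ and viewed, at most 14 in all, crops included, and the job is handed in when it is done.

```bash
mkdir -p pics; python3 - <<'E'
from cell import manip
import cv2
print(manip.tip_reach, manip.read_state())
for n in("scene","top"):
    print(manip.camera_params(n)); cv2.imwrite(f"pics/{n}0.png",manip.camera(n)[:,:,::-1])
E
```

```text
14.0 {'clock': 0.0, 'joints': array([ 1.21041947e+00,  3.00500594e-01,  1.52161311e+00, -2.15474685e-05,
        1.32070713e+00, -6.66031439e-02]), 'qd': array([ 0.00094684,  0.00113942, -0.00179587, -0.0008338 , -0.00028066,
       -0.00234546]), 'effort': array([-7.48571620e-04, -5.31818676e+01, -3.52739418e+01,  7.08112679e-02,
        2.44912470e-02, -1.01363171e-04]), 'eef_pos': array([159.17839521, 526.18802095, 218.85660084]), 'eef_rot': array([-3.14036581e+00, -6.09158907e-05,  2.84782425e+00]), 'wrist_force': array([0.34815648, 1.59629207, 0.23939259]), 'moment': array([-0.05101497,  0.00745358, -0.05264074]), 'finger_force': 0.0, 'finger_gap': 93.90312250538956}
{'fovy': 46.824586717403605, 'cx': 281.82524436017735, 'cy': 212.35852777876053, 'k1': -0.011258700801531891, 'origin': array([-314.8120509 , -584.46580487,  686.1339889 ]), 'attitude': array([-2.09510443,  0.02018914, -0.96251277])}
{'fovy': 55.36287217537724, 'cx': 273.8910215151293, 'cy': 205.86272787032547, 'k1': -0.0764906055003917, 'origin': array([ 435.87051904,   36.50784749, 1073.33208142]), 'attitude': array([-2.98804249e+00,  1.08054247e-03, -1.58026621e+00])}
```

View pics/top0.png

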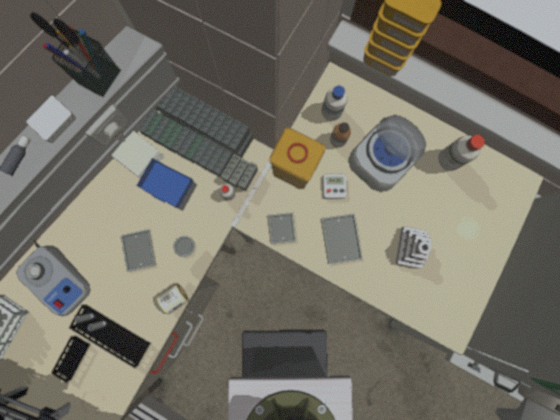

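View pics/scene0.png

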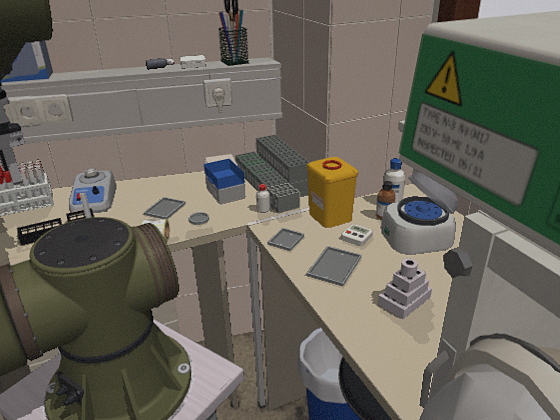

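The top view shows the stack near (412,247). The large tray is at (341,238), the small at (281,228), the medium at (139,250) and the round at (184,245). The timer is at (335,187) and the bottle at (227,191). I'll zoom in for detail.

```bash
cat > h.py <<'E'
import numpy as np, cv2
from scipy.spatial.transform import Rotation as R
from cell import manip
def cast(n,uv,z):
    p=manip.camera_params(n); f=210/np.tan(np.radians(p["fovy"]/2))
    d=(np.atleast_2d(uv).astype(float)-[p["cx"],p["cy"]])/f; s=d.copy()
    for _ in range(20): s=d/(1+p["k1"]*(s**2).sum(1,keepdims=True))
    r=R.from_euler("xyz",p["attitude"]).apply(np.c_[s,np.ones(len(s))])
    return (p["origin"]+r*((np.atleast_1d(z)-p["origin"][2])/r[:,2])[:,None])[:,:2]
def proj(n,P):
    p=manip.camera_params(n); f=210/np.tan(np.radians(p["fovy"]/2))
    c=R.from_euler("xyz",p["attitude"]).inv().apply(np.atleast_2d(P)-p["origin"]); s=c[:,:2]/c[:,2:]
    return s*(1+p["k1"]*(s**2).sum(1,keepdims=True))*f+[p["cx"],p["cy"]]
E
python3 - <<'E'
from h import *
t=cv2.imread("pics/top0.png"); s=cv2.imread("pics/scene0.png")
a=cv2.resize(t[215:280,380:445],(400,400),interpolation=cv2.INTER_CUBIC)
b=cv2.resize(s[250:325,370:445],(400,400),interpolation=cv2.INTER_CUBIC)
c=cv2.resize(t[205:275,110:210],(400,280),interpolation=cv2.INTER_CUBIC)
d=cv2.resize(t[205:275,260:360],(400,280),interpolation=cv2.INTER_CUBIC)
o=np.hstack([np.vstack([a]),b]); cv2.imwrite("pics/z1.png",o)
g=np.hstack([c,d]); cv2.imwrite("pics/z2.png",g)
E
```

```text
(no output)
```

View pics/z1.png

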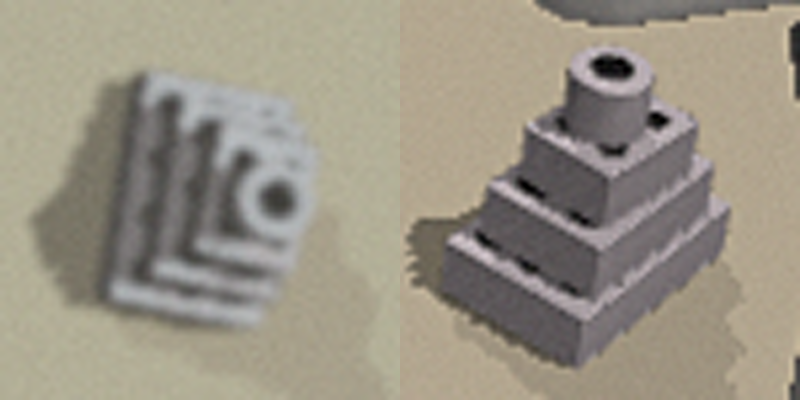

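View pics/z2.png

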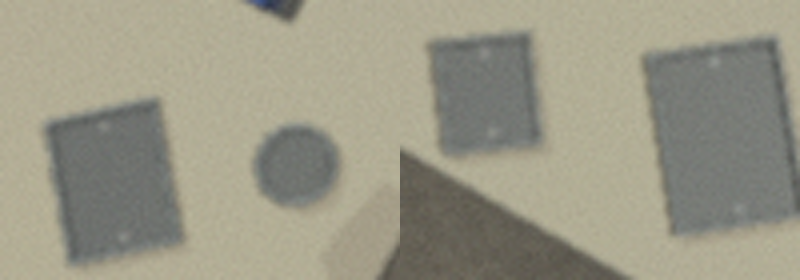

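The stack crop shows the block corners clearly: round top centre at crop (612,68), and front, left and right corners for each tier. The tray crop shows clean grey rectangles.

```bash
python3 - <<'E'
from h import *
P={"small":(78,[(123,125),(208,180),(297,125)]),"med":(52,[(88,187),(205,250),(314,172)]),"large":(26,[(47,240),(182,318),(330,210)]),"bot":(0,[(43,285),(180,367),(325,258)])}
for k,(z,c) in P.items():
    w=cast("scene",(np.array(c)+.5)*75/400-.5+[370,250],z); l,f,r=w
    a,b=l-f,r-f
    print(k,"ctr",((l+r)/2).round(1),"len",np.linalg.norm(a).round(1),np.linalg.norm(b).round(1),"ang",np.degrees([np.arctan2(*a[::-1]),np.arctan2(*b[::-1])]).round(1))
print("round",cast("scene",(np.array([212,67])+.5)*75/400-.5+[370,250],104),cast("top",(np.array([278,197])+.5)*65/400-.5+[380,215],104))
t=cv2.imread("pics/top0.png"); s=cv2.imread("pics/scene0.png")
for n,im,boxes in(("top",t,dict(m=(115,160,222,280),r=(168,200,230,262),s=(262,300,207,247),l=(315,368,208,268))),("scene",s,dict(m=(138,190,193,223),r=(184,213,207,226),s=(262,308,226,252),l=(300,368,242,290)))):
  hsv=cv2.cvtColor(im,cv2.COLOR_BGR2HSV)
  for k,(x0,x1,y0,y1) in boxes.items():
    # tray is neutral/bluish: b>=r ; bench yellow
    d=(im[:,:,2].astype(int)-im[:,:,0])[y0:y1,x0:x1]
    m=(d<14).astype(np.uint8)*255
    c=max(cv2.findContours(m,0,1)[0],key=cv2.contourArea)[:,0]+[x0,y0]
    w=cast(n,c,9).astype(np.float32)
    q=cv2.minAreaRect(w); bx=cv2.boxPoints(q); e=bx[1]-bx[0]
    print(n,k,np.round(q[0],1),np.round(q[1],1),round(float(np.degrees(np.arctan2(e[1],e[0]))),1),cv2.contourArea(c))
E
```

```text
small ctr [ 479.1 -333.3] len 42.4 52.6 ang [ 70.7 -17. ]
med ctr [ 478.5 -333.1] len 53.1 69.4 ang [ 78.5 -14.4]
large ctr [ 481.5 -329.9] len 63.2 95.1 ang [ 77.5 -14.5]
bot ctr [ 484.5 -329.7] len 65.5 94.8 ang [ 77.1 -14.3]
round [[ 479.67243269 -330.82464638]] [[ 481.78544759 -331.0090311 ]]
top m [485.6 401.2] [100.3  78.9] -78.0 1018.5
top r [495.8 278. ] [54.7 54.3] -17.7 310.0
top s [541.6  16.5] [78.1 67.3] -84.1 670.0
top l [ 511.3 -142.4] [123.5  91.4] -82.0 1503.0
scene m [478.3 395.1] [109.2  85.7] -78.0 502.0
scene r [488.8 271.8] [66.2 52.2] -47.6 179.0
scene s [534.4  11.3] [87.1 70.1] -83.4 465.5
scene l [ 504.7 -146.6] [132.4  92.1] -82.0 1251.5
```

The tray outlines match the given outer sizes (100x78, 78x67, 124x91, ø54.5). The stack is centred at about (481,-331), with its long axis at about -14.5°. Next I need a helper that gives shifts in move units.

```bash
cat > go.py <<'E'
import sys, numpy as np
from cell import manip
from scipy.spatial.transform import Rotation as R
s=manip.read_state(); a=[float(v) for v in sys.argv[1:]]
T=R.from_euler("xyz",s["eef_rot"]); y=np.degrees(s["eef_rot"][2])
print("pos",s["eef_pos"].round(1),"yaw",y.round(1))
for i in range(0,len(a),4):
    d=(a[i+3]-y+90)%180-90
    print("cm",(T.inv().apply(np.array(a[i:i+3])-s["eef_pos"])/10).round(2),"roll",round(-d/5,2))
E
python3 go.py 159 526 290 163 450 250 290 163 481 -331 290 165.5
```

```text
pos [159.2 526.2 218.9] yaw 163.2
cm [ 0.01 -0.03 -7.11] roll 0.03
cm [-35.83 -18.02  -7.09] roll 0.03
cm [-55.63 -72.74  -7.03] roll -0.47
```

```bash
python3 -m creep '[[1,[0,0,-5],0],[1,[0,0,-7],0],[1,[-36,-18,-7],0],[1,[-36,-18,-7],0],[1,[-36,-18,-7],0],[1,[-36,-18,-7],0],[1,[-36,-18,-7],0],[1,[-36,-18,-7],0],[1,[-36,-18,-7],0],[1,[-36,-18,-7],0],[1,[-36,-18,-7],0],[1,[-36,-18,-7],0]]' 15; python3 go.py 481 -331 290 165.5
```

```text
clock: 1.3
eef_pos: [452.1, 249.1, 288.9]
eef_rot: [-3.141, -0.001, 2.846]
wrist_force: [-0.4, 0.1, -0.1]
finger_gap: 93.7
finger_force: 0.0
pos [452.1 249.1 288.9] yaw 163.0
cm [-19.69 -54.65  -0.09] roll -0.49
```

```bash
python3 -m creep '[[1,[-19.7,-54.6,0],-0.5],[1,[-19.7,-54.6,0],-0.5],[1,[-19.7,-54.6,0],-0.5],[1,[-19.7,-54.6,0],-0.5],[1,[-19.7,-54.6,0],-0.5],[1,[-19.7,-54.6,0],-0.5],[1,[-19.7,-54.6,0],-0.5],[1,[-19.7,-54.6,0],-0.5],[1,[-19.7,-54.6,0],-0.5],[1,[-19.7,-54.6,0],-0.5],[1,[-19.7,-54.6,0],-0.5],[1,[-19.7,-54.6,0],-0.5]]'; python3 go.py 481 -331 135 165.5  481 -331 102 165.5
```

```text
clock: 2.5
eef_pos: [482.4, -331.2, 289.0]
eef_rot: [3.141, -0.0, 2.892]
wrist_force: [0.4, 0.2, -0.3]
finger_gap: 93.7
finger_force: 0.0
pos [ 482.4 -331.2  289. ] yaw 165.7
cm [ 0.13 -0.02 15.4 ] roll 0.04
cm [ 0.13 -0.02 18.7 ] roll 0.04
```

```bash
python3 -m creep '[[1,[0.1,0,5],0],[1,[0.1,0,10],0],[1,[0.1,0,14],0],[1,[0.1,0,17],0],[1,[0.1,0,18.7],0],[1,[0.1,0,18.7],0],[0,[0.1,0,18.7],0],[-0.2,[0.1,0,18.7],0],[-0.4,[0.1,0,18.7],0],[-0.6,[0.1,0,18.7],0],[-0.8,[0.1,0,18.7],0],[-0.8,[0.1,0,18.7],0]]' 12
python3 -c "
from h import *
t=manip.camera('top');s=manip.camera('scene')
o=np.hstack([cv2.resize(t[195:300,360:465],(400,400)),cv2.resize(s[215:335,350:470],(400,400))])
cv2.imwrite('pics/g1.png',o[:,:,::-1])"; python3 go.py 481 -331 102 165.5
```

```text
clock: 3.7
eef_pos: [481.2, -329.6, 102.7]
eef_rot: [-3.141, 0.0, 2.891]
wrist_force: [-0.6, 0.1, 0.7]
finger_gap: 49.7
finger_force: 0.0
pos [ 481.2 -329.6  102.5] yaw 165.7
cm [-0.02 -0.14  0.05] roll 0.03
```

View pics/g1.png

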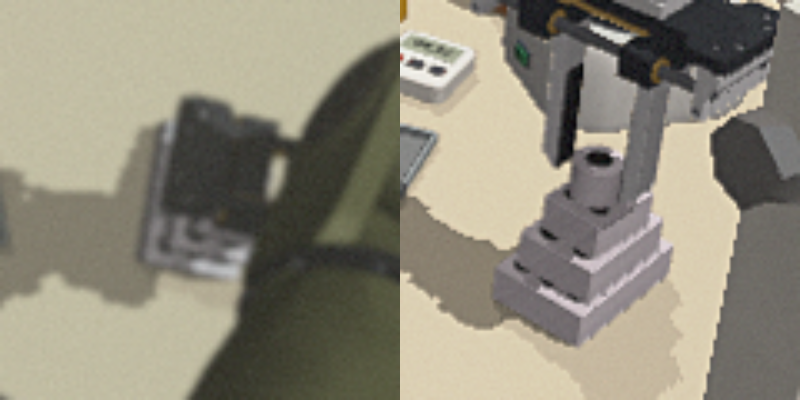

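The fingers straddle the round block with the tips above the small one, and they are still closing. I'll finish the grip and then lift.

```bash
python3 -m creep '[[-0.8,[0,0,0],0],[-0.8,[0,0,0],0],[-0.8,[0,0,0],0],[-0.8,[0,0,0],0],[-0.8,[0,0,0],0],[-0.8,[0,0,0],0]]' 12; python3 -m creep '[[-0.8,[0,0,-1],0],[-0.8,[0,0,-3],0],[-0.8,[0,0,-7],0],[-0.8,[0,0,-12],0],[-0.8,[0,0,-17],0],[-0.8,[0,0,-17],0],[-0.8,[0,0,-17],0]]'; python3 go.py 495 278 275 165.5
```

```text
clock: 4.4
eef_pos: [481.2, -329.5, 102.5]
eef_rot: [-3.142, -0.0, 2.891]
wrist_force: [-0.7, -0.3, -0.7]
finger_gap: 31.4
finger_force: 12.0
clock: 5.1
eef_pos: [481.3, -329.5, 273.7]
eef_rot: [-3.141, 0.002, 2.891]
wrist_force: [0.2, 0.7, -2.2]
finger_gap: 31.7
finger_force: 12.0
pos [ 481.3 -329.5  273.7] yaw 165.7
cm [13.71 59.2  -0.21] roll 0.03
```

```bash
python3 -m creep '[[-0.8,[13.7,59.2,0],0],[-0.8,[13.7,59.2,0],0],[-0.8,[13.7,59.2,0],0],[-0.8,[13.7,59.2,0],0],[-0.8,[13.7,59.2,0],0],[-0.8,[13.7,59.2,0],0],[-0.8,[13.7,59.2,0],0],[-0.8,[13.7,59.2,0],0],[-0.8,[13.7,59.2,0],0],[-0.8,[13.7,59.2,0],0],[-0.8,[13.7,59.2,0],0],[-0.8,[13.7,59.2,0],0]]'; python3 -m creep '[[-0.8,[13.7,59.2,0],0]]' >/dev/null 2>&1 & wait; python3 go.py 495.5 278 60 165.5 495.5 278 28 165.5
```

```text
clock: 6.3
eef_pos: [494.0, 272.3, 271.0]
eef_rot: [-3.14, -0.002, 2.892]
wrist_force: [1.2, -0.4, -0.2]
finger_gap: 31.5
finger_force: 12.0
pos [495.2 322.2 270.9] yaw 165.7
cm [-1.16 -4.24 21.1 ] roll 0.03
cm [-1.17 -4.23 24.3 ] roll 0.03
```

I shouldn't have added that extra row. It overshot by 50 mm at carry height, which did no harm. I'll go back over the tray and descend.

```bash
python3 -m creep '[[-0.8,[-1.2,-4.2,0],0],[-0.8,[-1.2,-4.2,0],0],[-0.8,[-1.2,-4.2,5],0],[-0.8,[-1.2,-4.2,10],0],[-0.8,[-1.2,-4.2,15],0],[-0.8,[-1.2,-4.2,19],0],[-0.8,[-1.2,-4.2,19],0],[-0.8,[-1.2,-4.2,19],0]]'; python3 go.py 495.5 278 28 165.5
python3 -c "
from h import *
t=manip.camera('top');s=manip.camera('scene')
o=np.hstack([cv2.resize(t[195:295,134:234],(400,400)),cv2.resize(s[160:240,160:240],(400,400))])
cv2.imwrite('pics/g2.png',o[:,:,::-1])"
```

```text
clock: 7.2
eef_pos: [497.4, 276.4, 83.1]
eef_rot: [-3.141, -0.001, 2.891]
wrist_force: [0.6, 0.8, 0.1]
finger_gap: 31.6
finger_force: 12.0
pos [497.4 276.4  83.1] yaw 165.6
cm [0.22 0.11 5.51] roll 0.02
```

View pics/g2.png

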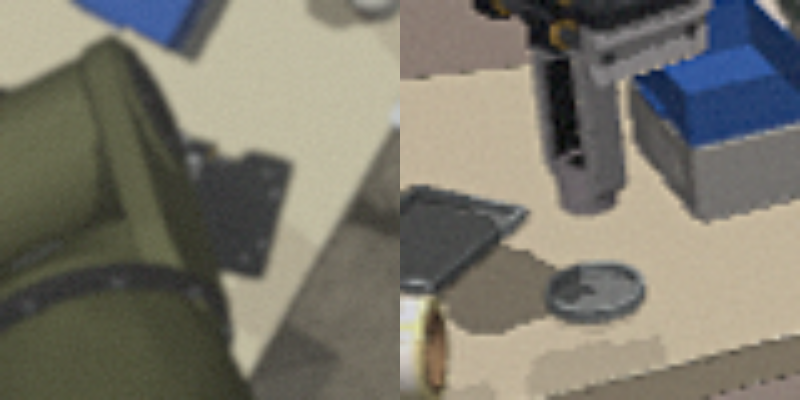

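The block is held upright, with its underside near crop (588,205) and the tray below it. I'll lower it and release.

```bash
python3 -m creep '[[-0.8,[0.2,0.1,3],0],[-0.8,[0.2,0.1,4.5],0],[-0.8,[0.2,0.1,5.1],0],[-0.8,[0.2,0.1,5.5],0],[-0.8,[0.2,0.1,5.5],0],[-0.8,[0.2,0.1,5.5],0]]'; python3 -m creep '[[-0.4,[0,0,0],0],[-0.3,[0,0,0],0],[-0.2,[0,0,0],0],[0,[0,0,0],0],[0,[0,0,-2],0],[0.2,[0,0,-6],0],[0.2,[0,0,-11],0],[0.2,[0,0,-16],0],[0.3,[0,0,-21],0],[0.3,[0,0,-25],0],[0.3,[0,0,-25],0]]'; python3 go.py 481 -331 275 165.5
```

```text
clock: 7.9
eef_pos: [496.0, 278.3, 28.3]
eef_rot: [3.141, 0.001, 2.891]
wrist_force: [0.4, 0.5, -0.8]
finger_gap: 31.9
finger_force: 12.0
clock: 9.0
eef_pos: [496.7, 278.7, 283.5]
eef_rot: [3.136, 0.007, 2.891]
wrist_force: [-0.7, -0.3, 1.0]
finger_gap: 60.7
finger_force: 0.0
pos [496.7 278.7 283.5] yaw 165.7
cm [-13.57 -59.47   0.59] roll 0.03
```

```bash
python3 -m creep '[[0.5,[-13.6,-59.5,0],0],[0.7,[-13.6,-59.5,0],0],[0.7,[-13.6,-59.5,0],0],[0.7,[-13.6,-59.5,0],0],[0.7,[-13.6,-59.5,0],0],[0.7,[-13.6,-59.5,0],0],[0.7,[-13.6,-59.5,0],0],[0.7,[-13.6,-59.5,0],0],[0.7,[-13.6,-59.5,0],0],[0.7,[-13.6,-59.5,0],0],[0.7,[-13.6,-59.5,0],0],[0.7,[-13.6,-59.5,0],0]]'; python3 -c "
from h import *
t=manip.camera('top');s=manip.camera('scene')
o=np.hstack([cv2.resize(t[205:285,144:224],(400,400)),cv2.resize(s[180:240,170:230],(400,400))])
cv2.imwrite('pics/g3.png',o[:,:,::-1])"; python3 go.py 481 -331 76.5 165
```

```text
clock: 10.2
eef_pos: [479.7, -323.7, 276.8]
eef_rot: [3.141, -0.0, 2.891]
wrist_force: [0.5, 0.7, -0.2]
finger_gap: 80.1
finger_force: 0.0
pos [ 478.9 -326.2  275.7] yaw 165.4
cm [-0.36 -0.41 19.91] roll 0.08
```

View pics/g3.png

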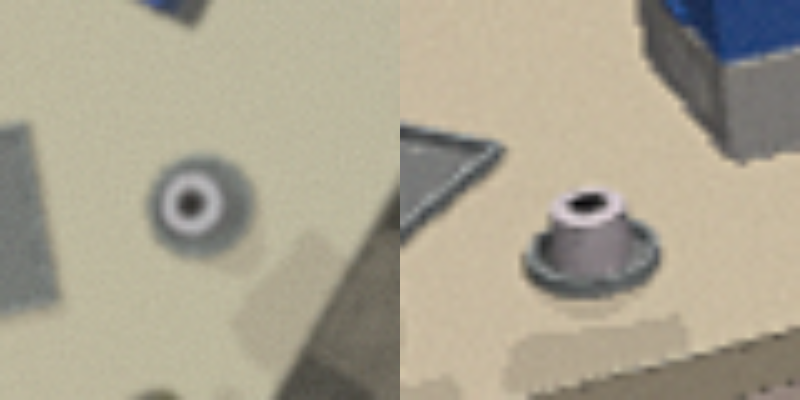

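The round block stands upright in its tray, with its bore at crop (192,203). I'll measure the offset at the end. The small block is next. The robot hadn't settled, so the first rows move only in the plane.

```bash
python3 -c "
from h import *
print(cast('top',[(192.5/5-.5+144,203.5/5-.5+205)],29))"
python3 -m creep '[[0.7,[0,0,0],0],[0.7,[0,0,0],0]]';python3 go.py 481 -331 76.5 165
```

```text
[[495.79508415 277.22678698]]
clock: 10.5
eef_pos: [480.4, -320.7, 277.2]
eef_rot: [3.141, -0.0, 2.892]
wrist_force: [-0.4, 0.2, 0.3]
finger_gap: 79.8
finger_force: 0.0
pos [ 480.4 -320.7  277.2] yaw 165.7
cm [-0.32 -0.99 20.07] roll 0.14
```

```bash
python3 -m creep '[[0.7,[-0.3,-1,2],0],[0.7,[-0.3,-1,7],0],[0.7,[-0.3,-1,12],0],[0.7,[-0.3,-1,16],0],[0.7,[-0.3,-1,18.5],0],[0.7,[-0.3,-1,20.1],0],[0.7,[-0.3,-1,20.1],0],[0.2,[-0.3,-1,20.1],0],[-0.2,[-0.3,-1,20.1],0],[-0.5,[-0.3,-1,20.1],0],[-0.5,[-0.3,-1,20.1],0],[-0.5,[-0.3,-1,20.1],0]]' 18; python3 -m creep '[[-0.6,[0,0,0],0],[-0.6,[0,0,0],0],[-0.6,[0,0,0],0],[-0.6,[0,0,0],0],[-0.6,[0,0,0],0]]'; python3 go.py 481 -331 76.5 165
```

```text
clock: 11.7
eef_pos: [480.8, -332.2, 76.9]
eef_rot: [-3.141, 0.001, 2.891]
wrist_force: [-0.4, -0.6, -0.4]
finger_gap: 43.3
finger_force: 0.0
clock: 12.2
eef_pos: [480.8, -332.2, 76.8]
eef_rot: [-3.141, 0.0, 2.891]
wrist_force: [-1.2, 1.2, 4.7]
finger_gap: 41.9
finger_force: 17.9
pos [ 480.8 -332.2   76.8] yaw 165.7
cm [0.01 0.12 0.03] roll 0.13
```

```bash
python3 -m creep '[[-0.6,[0,0,-1],0],[-0.6,[0,0,-4],0],[-0.6,[0,0,-9],0],[-0.6,[0,0,-14],0],[-0.6,[0,0,-19],0],[-0.6,[0,0,-20],0],[-0.6,[0,0,-20],0]]'; python3 go.py 541.5 16.5 275 186
```

```text
clock: 12.9
eef_pos: [480.9, -332.3, 278.2]
eef_rot: [-3.14, 0.003, 2.891]
wrist_force: [-0.0, -0.1, -2.0]
finger_gap: 41.9
finger_force: 17.9
pos [ 480.9 -332.3  278.2] yaw 165.7
cm [ 2.77 35.3   0.27] roll -4.07
```

```bash
python3 -m creep '[[-0.6,[2.8,35.3,0],-4.1],[-0.6,[2.8,35.3,0],-4.1],[-0.6,[2.8,35.3,0],-4.1],[-0.6,[2.8,35.3,0],-4.1],[-0.6,[2.8,35.3,0],-4.1],[-0.6,[2.8,35.3,0],-4.1],[-0.6,[2.8,35.3,0],-4.1],[-0.6,[2.8,35.3,0],-4.1],[-0.6,[2.8,35.3,0],-4.1],[-0.6,[2.8,35.3,0],-4.1]]'; python3 go.py 541.5 16.5 28.5 186
```

```text
clock: 13.9
eef_pos: [540.6, 15.9, 275.2]
eef_rot: [3.142, -0.002, -3.035]
wrist_force: [0.3, -0.1, -0.8]
finger_gap: 41.8
finger_force: 17.9
pos [540.6  15.9 275.2] yaw -173.9
cm [-0.15  0.05 24.67] roll 0.03
```

```bash
python3 -m creep '[[-0.6,[-0.1,0,5],0],[-0.6,[-0.1,0,10],0],[-0.6,[-0.1,0,15],0],[-0.6,[-0.1,0,19],0],[-0.6,[-0.1,0,22],0],[-0.6,[-0.1,0,23.5],0],[-0.6,[-0.1,0,24.2],0],[-0.6,[-0.1,0,24.65],0],[-0.6,[-0.1,0,24.65],0],[-0.6,[-0.1,0,24.65],0]]'; python3 go.py 541.5 16.5 28.5 186
```

```text
clock: 14.9
eef_pos: [542.4, 16.6, 30.8]
eef_rot: [-3.141, 0.001, -3.034]
wrist_force: [0.4, 0.2, -1.4]
finger_gap: 41.9
finger_force: 17.9
pos [542.4  16.6  30.8] yaw -173.9
cm [ 0.09 -0.    0.23] roll 0.03
```

```bash
python3 -m creep '[[-0.6,[0,0,0.2],0],[-0.6,[0,0,0.2],0],[-0.6,[0,0,0.2],0]]';python3 -m creep '[[-0.1,[0,0,0],0],[0,[0,0,0],0],[0.2,[0,0,0],0],[0.2,[0,0,0],0],[0.2,[0,0,-2],0],[0.4,[0,0,-6],0],[0.4,[0,0,-11],0],[0.4,[0,0,-16],0],[0.5,[0,0,-21],0],[0.7,[0,0,-25],0],[0.7,[0,0,-25],0]]';  python3 go.py 481 -331 275 165.5
```

```text
clock: 15.2
eef_pos: [542.0, 17.0, 28.2]
eef_rot: [-3.142, 0.0, -3.034]
wrist_force: [0.6, 0.8, -1.0]
finger_gap: 41.7
finger_force: 17.9
clock: 16.3
eef_pos: [543.3, 16.9, 283.8]
eef_rot: [-3.14, 0.009, -3.034]
wrist_force: [0.8, -0.2, -0.4]
finger_gap: 79.4
finger_force: 0.0
pos [543.3  16.9 283.8] yaw -173.8
cm [  9.94 -33.92   0.83] roll 4.13
```

```bash
python3 -m creep '[[0.8,[10,-33.9,0],4.1],[0.8,[10,-33.9,0],4.1],[0.8,[10,-33.9,0],4.1],[0.8,[10,-33.9,0],4.1],[0.8,[10,-33.9,0],4.1],[0.8,[10,-33.9,0],4.1],[0.8,[10,-33.9,0],4.1],[0.8,[10,-33.9,0],4.1],[0.8,[10,-33.9,0],4.1],[0.8,[10,-33.9,0],4.1],[0.8,[10,-33.9,0],4.1]]'; python3 go.py 481 -331 50.5 165.5; python3 -c "
from h import *
t=manip.camera('top');s=manip.camera('scene')
o=np.hstack([cv2.resize(t[195:255,251:311],(400,400)),cv2.resize(s[215:335,350:470],(400,400))])
cv2.imwrite('pics/g4.png',o[:,:,::-1])"
```

```text
clock: 17.4
eef_pos: [479.4, -329.6, 278.0]
eef_rot: [3.142, 0.0, 2.893]
wrist_force: [-0.6, 0.2, 0.1]
finger_gap: 84.5
finger_force: 0.0
pos [ 479.4 -329.6  278. ] yaw 165.8
cm [-0.19 -0.1  22.75] roll 0.05
```

View pics/g4.png

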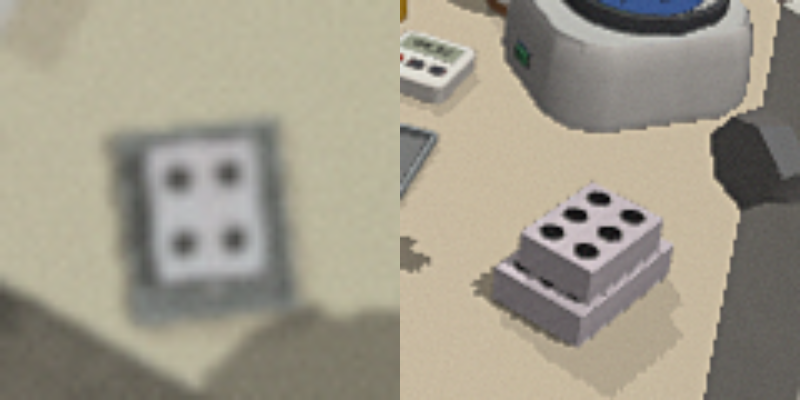

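The small block is flat in its tray, with its bore centroid at crop (207,208). The medium block is square on the large one. I'll check both centres.

```bash
python3 -c "
from h import *
print(cast('top',[(207.2*60/400-.5+251,209*60/400-.5+195)],29))
w=cast('scene',(np.array([(122,237),(262,215),(195,183),(188,276)])+.5)*.3-.5+[350,215],52);print(w,w[:2].mean(0),w[2:].mean(0))"
python3 -m creep '[[0.8,[-0.1,-0.1,5],0],[0.8,[-0.1,-0.1,10],0],[0.8,[-0.1,-0.1,15],0],[0.8,[-0.1,-0.1,19],0],[0.8,[-0.1,-0.1,21.5],0],[0.8,[-0.1,-0.1,22.7],0],[0.8,[-0.1,-0.1,22.7],0],[0.3,[-0.1,-0.1,22.7],0],[0,[-0.1,-0.1,22.7],0],[-0.3,[-0.1,-0.1,22.7],0],[-0.4,[-0.1,-0.1,22.7],0],[-0.4,[-0.1,-0.1,22.7],0]]' 25; python3 -m creep '[[-0.4,[0,0,0],0],[-0.4,[0,0,0],0],[-0.4,[0,0,0],0],[-0.4,[0,0,0],0]]'; python3 go.py 481 -331 50.5 165.5
```

```text
[[544.31843795  16.46200459]]
[[ 447.02943888 -300.22874718]
 [ 515.19824729 -364.11731846]
 [ 523.74409067 -316.37117978]
 [ 434.54719704 -348.35854332]] [ 481.11384309 -332.17303282] [ 479.14564386 -332.36486155]
clock: 18.7
eef_pos: [480.0, -332.1, 51.7]
eef_rot: [-3.141, 0.001, 2.891]
wrist_force: [-0.2, 1.4, 5.7]
finger_gap: 53.7
finger_force: 25.0
clock: 19.1
eef_pos: [479.9, -332.1, 51.7]
eef_rot: [-3.141, 0.001, 2.892]
wrist_force: [-0.3, 2.5, 6.8]
finger_gap: 53.6
finger_force: 25.0
pos [ 479.9 -332.1   51.7] yaw 165.7
cm [-0.08  0.13  0.12] roll 0.03
```

```bash
python3 -m creep '[[-0.4,[0,0,-1],0],[-0.4,[0,0,-4],0],[-0.4,[0,0,-9],0],[-0.4,[0,0,-14],0],[-0.4,[0,0,-19],0],[-0.4,[0,0,-22.5],0],[-0.4,[0,0,-22.5],0],[-0.4,[0,0,-22.5],0]]'; python3 go.py 500 35 275 178
```

```text
clock: 19.9
eef_pos: [479.4, -332.0, 276.1]
eef_rot: [-3.141, 0.0, 2.891]
wrist_force: [0.6, -0.0, -2.4]
finger_gap: 53.9
finger_force: 24.9
pos [ 479.4 -332.   276.1] yaw 165.7
cm [ 7.1  36.07  0.09] roll -2.47
```

```bash
python3 -m creep '[[-0.4,[7.1,36.1,0],-2.5],[-0.4,[7.1,36.1,0],-2.5],[-0.4,[7.1,36.1,0],-2.5],[-0.4,[7.1,36.1,0],-2.5],[-0.4,[7.1,36.1,0],-2.5],[-0.4,[7.1,36.1,0],-2.5],[-0.4,[7.1,36.1,0],-2.5],[-0.4,[7.1,36.1,0],-2.5],[-0.4,[7.1,36.1,0],-2.5],[-0.4,[7.1,36.1,0],-2.5]]'; python3 go.py 485.5 401 275 192
```

```text
clock: 20.9
eef_pos: [499.8, 35.1, 274.6]
eef_rot: [-3.141, -0.002, 3.11]
wrist_force: [-0.5, 0.7, -3.8]
finger_gap: 53.6
finger_force: 24.9
pos [499.8  35.1 274.6] yaw 178.2
cm [ 2.58 36.53 -0.04] roll -2.76
```

```bash
python3 -m creep '[[-0.4,[2.6,36.5,0],-2.8],[-0.4,[2.6,36.5,0],-2.8],[-0.4,[2.6,36.5,0],-2.8],[-0.4,[2.6,36.5,0],-2.8],[-0.4,[2.6,36.5,0],-2.8],[-0.4,[2.6,36.5,0],-2.8],[-0.4,[2.6,36.5,0],-2.8],[-0.4,[2.6,36.5,0],-2.8],[-0.4,[2.6,36.5,0],-2.8],[-0.4,[2.6,36.5,0],-2.8]]'; python3 go.py 485.5 401 29 192
```

```text
clock: 21.9
eef_pos: [486.6, 399.5, 275.1]
eef_rot: [-3.141, -0.001, -2.93]
wrist_force: [-0.1, -0.4, -1.7]
finger_gap: 53.8
finger_force: 24.9
pos [486.6 399.5 275.1] yaw -167.9
cm [ 0.04  0.19 24.61] roll 0.02
```

```bash
python3 -m creep '[[-0.4,[0,0.1,5],0],[-0.4,[0,0.1,10],0],[-0.4,[0,0.1,15],0],[-0.4,[0,0.1,19],0],[-0.4,[0,0.1,22],0],[-0.4,[0,0.1,23.5],0],[-0.4,[0,0.1,24.2],0],[-0.4,[0,0.1,24.5],0],[-0.4,[0,0.1,24.5],0],[-0.4,[0,0.1,24.5],0]]'; python3 go.py 485.5 401 29 192
```

```text
clock: 22.9
eef_pos: [486.3, 402.2, 32.4]
eef_rot: [3.141, 0.002, -2.929]
wrist_force: [0.0, 0.3, -2.3]
finger_gap: 53.7
finger_force: 24.9
pos [486.3 402.2  32.4] yaw -167.8
cm [ 0.1  -0.1   0.33] roll 0.03
```

```bash
python3 -m creep '[[-0.4,[0.1,-0.1,0.3],0],[-0.4,[0.1,-0.1,0.3],0],[-0.4,[0.1,-0.1,0.3],0],[-0.4,[0.1,-0.1,0.3],0]]'; python3 go.py 485.5 401 28.7 192
```

```text
clock: 23.3
eef_pos: [485.3, 400.9, 28.6]
eef_rot: [3.141, 0.001, -2.929]
wrist_force: [0.2, -0.4, 5.7]
finger_gap: 53.5
finger_force: 25.0
pos [485.3 400.9  28.6] yaw -167.8
cm [-0.02  0.   -0.01] roll 0.03
```

Wrist force is +5.7 N, so the block is on the floor. I'll release and go back.

```bash
python3 -m creep '[[0.2,[0,0,0],0],[0.3,[0,0,0],0],[0.4,[0,0,0],0],[0.4,[0,0,0],0],[0.4,[0,0,-2],0],[0.5,[0,0,-6],0],[0.5,[0,0,-11],0],[0.5,[0,0,-16],0],[0.5,[0,0,-21],0],[0.7,[0,0,-25],0],[0.7,[0,0,-25],0]]';  python3 go.py 500 35 280 178
```

```text
clock: 24.4
eef_pos: [485.9, 401.5, 284.3]
eef_rot: [3.138, 0.009, -2.929]
wrist_force: [0.4, -0.4, -0.3]
finger_gap: 79.4
finger_force: 0.0
pos [485.9 401.5 284.3] yaw -167.8
cm [  6.35 -36.12   0.24] roll 2.83
```

```bash
python3 -m creep '[[1,[6.3,-36.1,0],2.8],[1,[6.3,-36.1,0],2.8],[1,[6.3,-36.1,0],2.8],[1,[6.3,-36.1,0],2.8],[1,[6.3,-36.1,0],2.8],[1,[6.3,-36.1,0],2.8],[1,[6.3,-36.1,0],2.8],[1,[6.3,-36.1,0],2.8],[1,[6.3,-36.1,0],2.8],[1,[6.3,-36.1,0],2.8]]'; python3 go.py 481.5 -331 280 165.5;  python3 -c "
from h import *
t=manip.camera('top');s=manip.camera('scene')
o=np.hstack([cv2.resize(t[210:290,100:180],(400,400)),cv2.resize(s[215:335,350:470],(400,400))])
cv2.imwrite('pics/g5.png',o[:,:,::-1])"
```

```text
clock: 25.4
eef_pos: [499.3, 34.8, 277.5]
eef_rot: [3.141, -0.001, 3.109]
wrist_force: [-0.6, 0.6, -0.1]
finger_gap: 94.1
finger_force: 0.0
pos [499.3  34.8 277.5] yaw 178.1
cm [  0.59 -36.62  -0.26] roll 2.53
```

View pics/g5.png

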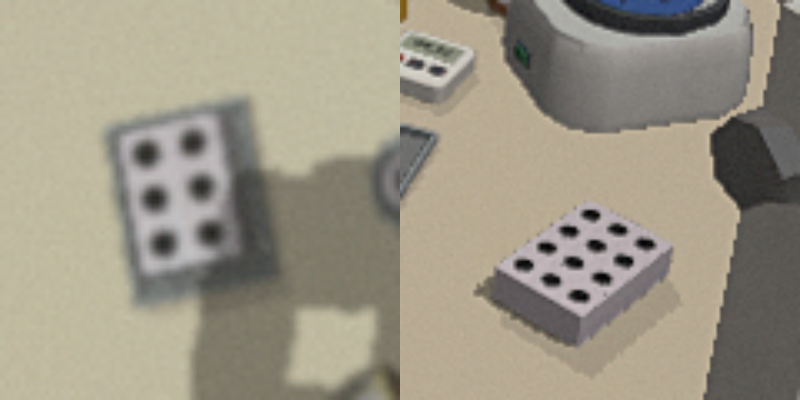

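The medium block sits in its tray, with its bore centroid at crop (178.5,193). The large block is undisturbed. I'll check both positions by casting and move over the large block.

```bash
python3 -c "
from h import *
print(cast('top',[(179/5-.5+100,193.2/5-.5+210)],29))
w=cast('scene',(np.array([(97,268),(272,247),(185,202),(180,320)])+.5)*.3-.5+[350,215],26);print(w,w[:2].mean(0),w[2:].mean(0))"
python3 -m creep '[[1,[0.6,-36.6,0],2.5],[1,[0.6,-36.6,0],2.5],[1,[0.6,-36.6,0],2.5],[1,[0.6,-36.6,0],2.5],[1,[0.6,-36.6,0],2.5],[1,[0.6,-36.6,0],2.5],[1,[0.6,-36.6,0],2.5],[1,[0.6,-36.6,0],2.5],[1,[0.6,-36.6,0],2.5],[1,[0.6,-36.6,0],2.5]]'; python3 go.py 481 -331 24.5 165.5
```

```text
[[488.72234904 400.93109335]]
[[ 441.3273506  -288.39372179]
 [ 521.08489692 -372.02447461]
 [ 534.85435196 -307.90802101]
 [ 424.5144409  -350.41469869]] [ 481.20612376 -330.2090982 ] [ 479.68439643 -329.16135985]
clock: 26.5
eef_pos: [482.3, -329.7, 277.7]
eef_rot: [3.141, -0.0, 2.892]
wrist_force: [-1.1, 0.2, 0.1]
finger_gap: 93.8
finger_force: 0.0
pos [ 482.3 -329.7  277.7] yaw 165.7
cm [ 0.08 -0.17 25.32] roll 0.05
```

```bash
python3 -m creep '[[1,[0,-0.1,5],0],[1,[0,-0.1,10],0],[1,[0,-0.1,15],0],[1,[0,-0.1,19],0],[1,[0,-0.1,22],0],[1,[0,-0.1,24],0],[1,[0,-0.1,25.2],0],[1,[0,-0.1,25.2],0],[0.5,[0,-0.1,25.2],0],[0.2,[0,-0.1,25.2],0],[0,[0,-0.1,25.2],0],[-0.2,[0,-0.1,25.2],0]]' 35; python3 -m creep '[[-0.2,[0,0,0],0],[-0.2,[0,0,0],0],[-0.2,[0,0,0],0],[-0.2,[0,0,0],0]]'; python3 -m creep '[[-0.2,[0,0,-1],0],[-0.2,[0,0,-4],0],[-0.2,[0,0,-9],0],[-0.2,[0,0,-14],0],[-0.2,[0,0,-19],0],[-0.2,[0,0,-24],0],[-0.2,[0,0,-25],0],[-0.2,[0,0,-25],0]]'; python3 go.py 510 -142.4 275 188
```

```text
clock: 27.7
eef_pos: [481.9, -332.0, 26.8]
eef_rot: [-3.142, 0.001, 2.891]
wrist_force: [0.8, 2.7, 9.2]
finger_gap: 65.8
finger_force: 35.3
clock: 28.1
eef_pos: [481.9, -332.0, 26.8]
eef_rot: [3.142, 0.001, 2.891]
wrist_force: [-0.7, 4.0, 7.2]
finger_gap: 65.5
finger_force: 34.9
clock: 28.9
eef_pos: [481.6, -332.3, 277.6]
eef_rot: [-3.14, 0.003, 2.891]
wrist_force: [-0.3, 0.9, -3.9]
finger_gap: 65.8
finger_force: 34.9
pos [ 481.6 -332.3  277.6] yaw 165.7
cm [ 1.95 19.1   0.23] roll -4.47
```

```bash
python3 -m creep '[[-0.2,[2,19.1,0],-4.5],[-0.2,[2,19.1,0],-4.5],[-0.2,[2,19.1,0],-4.5],[-0.2,[2,19.1,0],-4.5],[-0.2,[2,19.1,0],-4.5],[-0.2,[2,19.1,0],-4.5],[-0.2,[2,19.1,0],-4.5]]'; python3 go.py 510 -142.4 30 188
```

```text
clock: 29.6
eef_pos: [509.0, -142.8, 274.6]
eef_rot: [3.141, -0.002, -3.0]
wrist_force: [-0.8, -0.2, -2.9]
finger_gap: 65.5
finger_force: 34.9
pos [ 509.  -142.8  274.6] yaw -171.9
cm [-0.16  0.   24.46] roll 0.02
```

```bash
python3 -m creep '[[-0.2,[0,0,5],0],[-0.2,[0,0,10],0],[-0.2,[0,0,15],0],[-0.2,[0,0,19],0],[-0.2,[0,0,22],0],[-0.2,[0,0,23.5],0],[-0.2,[0,0,24.2],0],[-0.2,[0,0,24.3],0],[-0.2,[0,0,24.3],0],[-0.2,[0,0,24.3],0],[-0.2,[0,0,24.3],0]]'; python3 go.py 510 -142.4 29.8 188
```

```text
clock: 30.7
eef_pos: [509.8, -142.3, 33.8]
eef_rot: [-3.141, 0.001, -2.999]
wrist_force: [0.2, 0.2, -3.3]
finger_gap: 65.9
finger_force: 34.9
pos [ 509.8 -142.3   33.8] yaw -171.8
cm [-0.02 -0.02  0.4 ] roll 0.03
```

```bash
python3 -m creep '[[-0.2,[0,0,0.2],0],[-0.2,[0,0,0.35],0],[-0.2,[0,0,0.35],0],[-0.2,[0,0,0.35],0]]'; python3 -m creep '[[0.5,[0,0,0],0],[0.6,[0,0,0],0],[0.7,[0,0,0],0],[0.7,[0,0,0],0],[0.7,[0,0,-2],0],[0.7,[0,0,-6],0],[0.7,[0,0,-11],0],[0.7,[0,0,-16],0],[0.7,[0,0,-21],0],[0.7,[0,0,-25],0],[0.7,[0,0,-25],0]]';  python3 go.py 481 -331 280 165.5
```

```text
clock: 31.1
eef_pos: [509.6, -142.1, 29.8]
eef_rot: [-3.141, 0.0, -2.999]
wrist_force: [-1.6, 0.4, 5.0]
finger_gap: 65.7
finger_force: 34.9
clock: 32.2
eef_pos: [510.7, -142.5, 285.1]
eef_rot: [-3.137, 0.008, -2.999]
wrist_force: [0.5, -0.2, -1.3]
finger_gap: 80.1
finger_force: 0.0
pos [ 510.7 -142.5  285.1] yaw -171.8
cm [  5.62 -18.24   0.54] roll 4.53
```

I'll move the arm aside for a last look.

```bash
python3 -m creep '[[0.7,[5.6,-18.2,0],0],[0.7,[5.6,-18.2,0],0],[0.7,[5.6,-18.2,0],0],[0.7,[5.6,-18.2,0],0],[0.7,[5.6,-18.2,0],0],[0.7,[5.6,-18.2,0],0],[0.7,[5.6,-18.2,0],0]]'; python3 -c "
from h import *
t=manip.camera('top');s=manip.camera('scene')
o=np.hstack([cv2.resize(t[198:278,300:380],(400,400)),cv2.resize(s[160:310,220:370],(400,400))])
cv2.imwrite('pics/g6.png',o[:,:,::-1])
b=t[198:278,300:380].max(2).astype(np.uint8);m=(t[198:278,300:380].min(2)>150)&(t[198:278,300:380].max(2).astype(int)-t[198:278,300:380].min(2)<30)
c=max(cv2.findContours(cv2.morphologyEx(m.astype(np.uint8),3,np.ones((7,7))),0,1)[0],key=cv2.contourArea)[:,0]+[300,198]
q=cv2.minAreaRect(cast('top',c,29).astype(np.float32));print(q)"
```

```text
clock: 32.9
eef_pos: [480.0, -329.2, 279.0]
eef_rot: [3.141, -0.0, -2.998]
wrist_force: [0.2, 0.2, 0.1]
finger_gap: 80.2
finger_force: 0.0
((513.8123168945312, -136.7529296875), (211.0693817138672, 207.52197265625), 89.14263916015625)
```

View pics/g6.png

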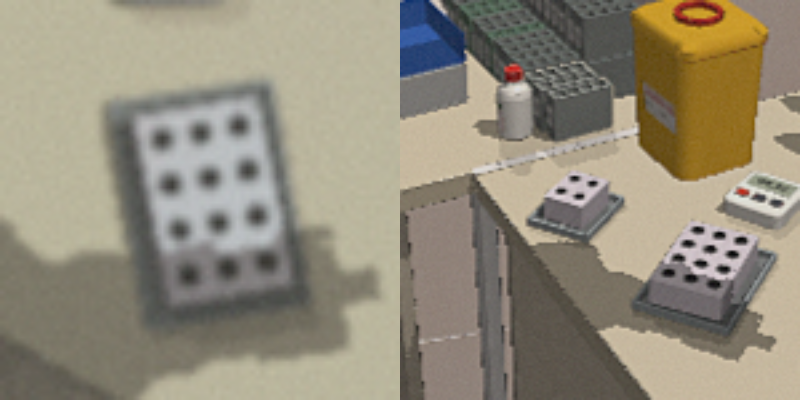

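The large block lies flat inside its tray, with its bore centroid at crop (213,199.5). The mask rectangle picked up the bench, so I'm ignoring it. The timer and bottle stand where they were. I'll check the cast point and hand in if it is within tolerance.

```bash
python3 -c "
from h import *
p=cast('top',[(213.5/5-.5+300,200/5-.5+198)],29)[0];d=np.linalg.norm(p-[511.3,-142.4]);print(p,d)
if d<8: print(manip.sign_off())"
```

```text
[ 512.08465883 -141.68995924] 1.0582284025064521
the job is handed in; nothing more can be done
None
```

All four blocks are upright in their own trays, each measured within about 3 mm of its tray's centre; the job was handed in at about 33 s, with no verdict returned, and the timer and bottle looked undisturbed.

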